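# Nest the sauce pans with fanned handles and switch the warmer off

### The job

Service is over: take the medium pan off the sloped warmer and set it flat inside the large pan where that stands, then set the small pan flat inside the medium one, with the three handles fanned on one side, each about 40 degrees from the next, so that none lies over another. Lower the pans in, do not drop them. Then turn the middle one of the three knobs on the warmer fully back to off, without shifting its neighbours, and leave the spice jar and the probe thermometer alone.

Things in the scene. Friction and masses are not known exactly. Their poses are not given: they have to be found in the camera images.
- pan_l_base (a point): Plain steel saucepan with one flat-sided handle 14 mm wide and thick, rising 15 degrees outward from the rim; the LARGE one: 124 mm across the rim, 108 mm across the base, 46 mm tall, wall 3 mm, floor 4 mm, 0.3 to 0.5 kg; loose, upright on the worktop. Point: centre of its underside; z is the pan's axis (up), the handle runs along +x.
- pan_l_end (a point): End of the large pan's handle: 130 mm along +x and 61 mm up from the centre of its underside. Axes as the pan's.
- pan_m_base (a point): Plain steel saucepan with one flat-sided handle 14 mm wide and thick, rising 15 degrees outward from the rim; the MEDIUM one: 100 mm across the rim, 88 mm across the base, 50 mm tall, wall 3 mm, floor 4 mm, 0.13 to 0.2 kg; loose. Point: centre of its underside; z is the pan's axis, the handle runs along +x. Seated in the large pan, its underside is 4 mm above the large one's, with about 6 mm of sideways play.
- pan_m: The medium pan as a body, origin and axes as point pan_m_base. At the start it lies on the warmer's slope against the front ledge, tilted 42 degrees towards the warmer's front, its handle pointing up the slope, out beyond the back edge. Seated in the large pan, its handle passes just above the large pan's rim but would foul the large pan's handle.
- pan_m_grip (a point): Middle of the medium pan's handle, where to grip it (across its 14 mm width, along the pan's y): 95 mm along +x and 59 mm up from the centre of the underside. Axes as the pan's.
- pan_m_end (a point): End of the medium pan's handle: 130 mm along +x and 68 mm up from the centre of its underside. Axes as the pan's.
- pan_s_base (a point): Plain steel saucepan with one flat-sided handle 14 mm wide and thick, rising 15 degrees outward from the rim; the SMALL one: 76 mm across the rim, 64 mm across the base, 54 mm tall, wall 3 mm, floor 4 mm, 0.09 to 0.14 kg; loose. Point: centre of its underside; z is the pan's axis, the handle runs along +x. Seated in the medium pan, its underside is 4 mm above the medium one's, with about 8 mm of sideways play.
- pan_s: The small pan as a body, origin and axes as point pan_s_base. At the start it lies on the same slope against the ledge, 112 to 136 mm beside the medium pan, tilted alike (42 degrees), handle up the slope and out beyond the back edge.
- pan_s_grip (a point): Middle of the small pan's handle, where to grip it (across its 14 mm width, along the pan's y): 95 mm along +x and 66 mm up from the centre of the underside. Axes as the pan's.
- pan_s_end (a point): End of the small pan's handle: 130 mm along +x and 76 mm up from the centre of its underside. Axes as the pan's.
- warmer: Sauce warmer, a fixed steel box 185 x 250 mm: at its front a level deck 34 mm high with a row of three knobs; behind it a 42 degree slope rising from 70 mm to 141 mm at the back, with a low ledge (10 mm) at its foot. Origin: on the worktop, below the slope's foot; -x is its front, y runs along the row of knobs, z up. It stands left or right of the large pan.
- knob_mid (a joint): Angle of the middle knob: 0 is off (a stop), it grows clockwise seen from above and starts between 1.0 and 1.4. Turn it anticlockwise seen from above, to the stop. Friction 0.03 N m; it stays where it is left.
- knob_mid_grip (a point): Middle knob: a steel bar 42 x 14 mm, 30 mm high, on a disc 44 mm across, axis vertical, bar top 77 mm above the worktop. Point: on the axis, 7 mm below the bar's top. x along the bar; grip across it (y). At off the bar lies along the warmer's x, white mark to the front. The neighbour knobs are alike, 78 mm to either side along the warmer's y.
- knob_left_tip (a point): White-marked end of the top of the left neighbour knob (warmer's +y side), 20 mm out from its axis. Its setting varies; it must stay as it is.
- knob_right_tip (a point): White-marked end of the top of the right neighbour knob (warmer's -y side), 20 mm out from its axis. Its setting varies; it must stay as it is.
- spice_jar: Bystander: small spice jar, 47 mm across, 98 mm tall, standing at the back, between the warmer and the large pan. Origin: centre of its underside, z up.
- probe: Bystander: flat hand-held probe thermometer, cream, 165 x 52 x 22 mm, lying in front of the work near the robot. Origin: centre of its underside, x along its length.
Not all that is in view belongs to the job. Leave any orange look-alike of the pan_m alone.

How it is judged:
By the outcome, as a careful person would: the job done as asked, in the order asked, and still so for the second after the job is handed in, with the robot touching nothing.
It also fails if it takes over 72 s, if anything falls off the work surface, if the arm or the gripper's body presses on something with over 40 N, if the wrist force passes 120 N, or if a joint passes its speed limit or range.

### The arm

A 7-joint arm with a two-finger parallel gripper is mounted at the origin on the work surface; the furniture and walls round the work are solid. World frame = base frame: x ahead of the robot, y to its left, z up, the work surface at z = 0. Lengths are in m, angles in rad, forces in N, time in s.
With the tool pointing down it reaches from about 0.425 to 0.925 m from the base axis. Payload 6.8 kg.
Tool frame: the origin (TCP) lies on the mounting face of the last link; the fingertips stand 173 mm ahead of it and the grasp point (between the pads) lies 155 mm ahead of it; z points along the fingers, y is the line along which they close (so a half turn about z gives the same grasp; the last joint's range is limited). The gripper opens to 85 mm and grips with 20 to 120 N. Pads are 22 mm wide; open, the fingers measure 114 mm over their backs; the gripper's body (76 mm by 85 mm) begins 54 mm behind the grasp point. The pads swing forward as they close: fully open they stand 13 mm farther back than shut.
Start: joints at [-1.424, 0.477, 0.022, 1.555, -0.011, 1.109, -0.083], TCP at [0.17, 0.653, 0.405] pointing down, gripper open.
Joint ranges: [-2.96, 2.96], [-0.34, 2.1], [-1.41, 1.46], [0.24, 2.44], [-1.37, 4.51], [0.17, 1.92], [-2.96, 2.96]. Speed limits (rad/s): [2.39, 2.39, 3.14, 3.14, 3.14, 3.14, 3.14].

### API

Orientations are given as a unit quaternion [w, x, y, z].
In Python, from station import bot gives the robot as it stands. The module is installed in compiled form; this text tells all that it offers.
- The arm moves only by the shell command python3 -m pendant 'ROWS' [FORCE]. ROWS is JSON, a list of rows, each a list of 5 numbers: the finger opening in m, from 0 to 0.0854, then the shift along the tool's x, y, z in m, then the turn about the tool's z in degrees. In form: [[jaw, x, y, z, yaw], ...]. A call has 1 to 12 rows; each row shifts and turns the commanded pose from where the row before left it, along the tool's axes as they then stand; what a row does not reach is not made up. A row lasts 1/12 s, in which the tool goes at most 41.7 mm and 7.16 degrees, less where a joint would pass 70% of its speed; a pose out of reach is approached as far as the arm can. A call with a gripper value outside its range is refused whole. The fingers move at their own pace and stop on an object; FORCE is the grip in N (left out, the last holds). Time passes only in rows, so rows that do not move let the fingers close. It gives the time, the measured TCP pose, the force, the opening and the grip force at its end, in the units of the state.
- bot.get_obs(): the state, without advancing time (a new reading comes with each control period).
- bot.read_camera(name): name is "scene" or "side" or "wrist"; returns (picture, depth): 400x640x3 uint8, blue, green, red; 400x640 float32, m along the optical axis (not along the pixel's ray), 0 where there is no reading.
- bot.camera_model(name): a dict with "intrinsics" (3x3 intrinsics, pixels), "R" (3x3) and "t" (3): a world point X has camera coordinates R X + t. Camera axes: x right, y down, z forward; pixel columns grow to the right and rows downward; lengths in m; the calibration is good to about 2 mm. A picture is of the moment at which its call begins: read the wrist's pose just before it. camera_model takes no time and is no camera call; for the wrist camera it gives the pose at the moment of the call.
- bot.hand_in(): hands the job in; it is judged then, once.
Trained networks look in the newest picture that a camera, given by its name, has taken for a name from the list of things; names that differ only in an ending like _2 or _b are one class to them, and where a whole thing is asked for, a point or a joint stands for the part that bears it (a point fixed in the world has none). Each returns a list of dicts, best first, with "score" (0 to 1); they miss things now and then, are a little off and sometimes report something else, mostly with a low value. They report only what shows in the picture. A call takes as long as a camera call. They do not tell look-alikes from the thing itself.
- bot.boxes_of(name, camera): "at" ([column, row] in pixels, amid what is visible of it).
- bot.trace(name, camera): "mask" (400x640 bool, what is visible of it) and "at" ([column, row] in pixels, amid what is visible of it).
- bot.pinpoint(name, camera): "at" ([column, row] in pixels: a listed point, or the origin of a listed thing).
The state is a dict: "t": time; "q": joint angles; "joint_vel": joint speeds; "joint_torque": joint torques, N m; "eef_pos": TCP position; "tool_rot": TCP orientation; "contact_force": force on the tool from outside, world axes, zero at the start; "torque": the same for the moment, N m; "gripper_width": opening from 0.0 (shut) to 1.0 (fully open); "grasp_force": force on a finger pad.
Only numpy, scipy, OpenCV 4.12 (cv2) and the standard library are available. Lean on these libraries where they do the work, as an engineer would, in place of code of your own. Each camera call takes 0.05 s, during which the arm holds its last target. There are 200 camera calls.

## Working session

There is one attempt and no reset: what is moved stays moved. The work goes in short steps, Python scripts to look and compute and a shell command to move; the robot and the scene stay as the last step left them, time stands still between calls to the robot, and variables do not carry over. Pictures are saved under pics/ and viewed, at most 10 in all, crops included, and the job is handed in when it is done.

```bash
mkdir -p pics
cat > h.py <<'E'
import numpy as np, cv2
from station import bot
from scipy.spatial.transform import Rotation as Rot
def cam(n):
    m=bot.camera_model(n); return np.array(m["intrinsics"]),np.array(m["R"]),np.array(m["t"])
def lift(n,uv,d):
    K,R,t=cam(n); return R.T@(np.linalg.inv(K)@np.array([uv[0],uv[1],1.])*d-t)
def dep(D,uv,r=2):
    u,v=int(round(uv[0])),int(round(uv[1])); p=D[max(v-r,0):v+r+1,max(u-r,0):u+r+1]; p=p[p>0]
    return float(np.median(p)) if p.size else 0
def tri(o):  # list of (cam, uv)
    A=[];b=[]
    for n,uv in o:
        K,R,t=cam(n);P=K@np.c_[R,t]
        for i in (0,1):
            r=uv[i]*P[2]-P[i];A.append(r[:3]);b.append(-r[3])
    A=np.array(A);b=np.array(b);x=np.linalg.lstsq(A,b,rcond=None)[0]
    e=[np.linalg.norm((lambda p:p[:2]/p[2])(cam(n)[0]@(cam(n)[1]@x+cam(n)[2]))-uv) for n,uv in o]
    return x,e
def st():
    o=bot.get_obs(); w,x,y,z=o["tool_rot"]; return o,np.array(o["eef_pos"]),Rot.from_quat([x,y,z,w]).as_matrix()
E
python3 - <<'E'
from h import *
np.set_printoptions(precision=3,suppress=True)
names="pan_l_base pan_l_end pan_m_base pan_m_grip pan_m_end pan_s_base pan_s_grip pan_s_end warmer knob_mid_grip knob_left_tip knob_right_tip spice_jar probe".split()
for c in ("scene","side"):
    I,D=bot.read_camera(c); cv2.imwrite(f"pics/{c}0.png",I); np.save(f"{c}D.npy",D)
    for n in names:
        for r in bot.pinpoint(n,c)[:3]:
            d=dep(D,r["at"]); print(c,n,round(r["score"],2),np.round(r["at"]),lift(c,r["at"],d) if d else None)
o,p,R=st();print(p,R,o["t"])
E
```

```text
scene pan_l_base 0.97 [250. 200.] [0.525 0.224 0.002]
scene pan_l_end 0.7 [259. 161.] [0.707 0.313 0.003]
scene pan_l_end 0.66 [367. 251.] [ 0.475 -0.242  0.071]
scene pan_l_end 0.58 [354. 205.] [ 0.588 -0.142  0.108]
scene pan_m_base 0.9 [204. 242.] [0.302 0.244 0.006]
scene pan_m_base 0.87 [354. 204.] [ 0.591 -0.14   0.108]
scene pan_m_grip 0.72 [171. 228.] [0.267 0.33  0.061]
scene pan_m_grip 0.58 [359. 174.] [ 0.804 -0.057  0.021]
scene pan_m_end 0.81 [361. 162.] [ 0.865 -0.036  0.022]
scene pan_m_end 0.81 [158. 223.] [0.061 0.036 0.467]
scene pan_s_base 0.59 [383. 221.] [ 0.573 -0.247  0.104]
scene pan_s_grip 0.62 [388. 194.] [ 0.587 -0.248  0.209]
scene pan_s_end 0.58 [396. 181.] [ 0.856 -0.182 -0.003]
scene warmer 0.64 [359. 239.] [ 0.532 -0.192  0.031]
scene knob_mid_grip 0.68 [349. 238.] [ 0.49  -0.176  0.071]
scene knob_left_tip 0.48 [325. 227.] [ 0.492 -0.092  0.073]
scene knob_right_tip 0.72 [367. 251.] [ 0.475 -0.243  0.071]
scene spice_jar 0.73 [335. 177.] [0.734 0.002 0.037]
scene probe 0.81 [288. 260.] [ 0.366 -0.036  0.02 ]
side pan_l_base 0.78 [308. 188.] [0.525 0.2
[... 568 characters left out ...]
0.84 [360. 241.] [ 0.588 -0.253  0.214]
side pan_s_grip 0.5 [389. 225.] [ 0.756 -0.013  0.015]
side pan_s_end 0.92 [368. 235.] [ 0.608 -0.257  0.235]
side warmer 0.55 [334. 275.] [ 0.519 -0.271  0.118]
side knob_mid_grip 0.51 [318. 261.] [ 0.491 -0.177  0.073]
side knob_left_tip 0.57 [311. 238.] [ 0.497 -0.016  0.002]
side knob_left_tip 0.2 [349. 270.] [ 0.557 -0.273  0.133]
side knob_right_tip 0.56 [315. 277.] [ 0.479 -0.206  0.039]
side knob_right_tip 0.19 [336. 276.] [ 0.523 -0.275  0.116]
side spice_jar 0.95 [387. 224.] [ 0.749 -0.011  0.021]
side probe 0.62 [278. 249.] [ 0.384 -0.048  0.007]
[0.17  0.653 0.405] [[-0.968  0.252 -0.   ]
 [ 0.252  0.968  0.   ]
 [ 0.     0.    -1.   ]] 1.5
```

Run:
```python
import cv2,numpy as np
a=cv2.imread("pics/scene0.png");b=cv2.imread("pics/side0.png")
A=cv2.resize(a[140:290,140:430],(800,414),interpolation=2);A=A[:, :]
cv2.imwrite("pics/a.png",A)
cv2.imwrite("pics/b.png",cv2.resize(b[140:300,200:420],(800,582),interpolation=2))
```

```text
(no output)
```

View pics/a.png

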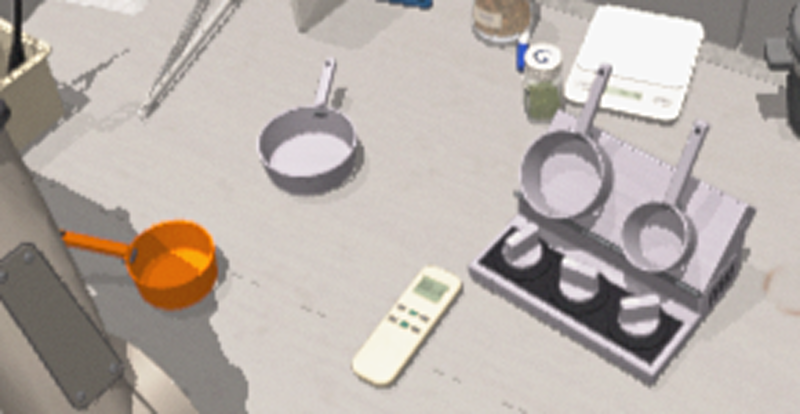

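View pics/b.png

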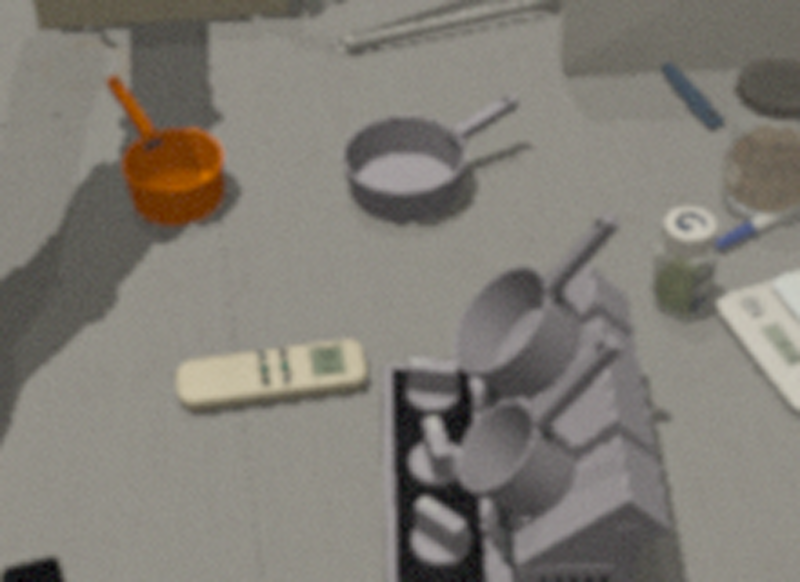

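Scene picture: candidates for pan_m are the steel pan on the warmer's slope (scene 354,204) and an orange pan on the worktop (scene 204,242). The steel one, tilted against the ledge and larger than its neighbour (383,221), fits, and both enlarged crops confirm it. The large pan stands at (250,195), the jar at (335,177), and the probe at (288,260).

Run:
```python
from h import *
np.set_printoptions(precision=3,suppress=True)
P={"Lb":((250,200),(308,188)),"Mb":((354,204),(349,235)),"Mg":((359,174),(357,208)),"Me":((361,162),(368,201)),"Sb":((383,221),(347,272)),"Sg":((388,194),(360,241)),"Se":((396,181),(368,235)),"kmid":((349,238),(318,261)),"Le":((259,161),(341,166)),"jar":((335,177),(387,224))}
for k,(a,b) in P.items():
    x,e=tri([("scene",a),("side",b)]); print(k,x,np.round(e,1))
for n in ("scene","side"):
    K,R,t=cam(n); print(n,-R.T@t,K[0,0])
o,p,R=st(); K,Rc,t=cam("wrist"); C=-Rc.T@t; print("wrist cam in tool",R.T@(C-p),"\n",Rc@R)
# large pan: rim circle from depth
for c in ("scene","side"):
    I,D=bot.read_camera(c); m=bot.trace("pan_l_base",c)[0]["mask"]; vs,us=np.nonzero(m)
    Q=np.array([lift(c,(u,v),D[v,u]) for u,v in zip(us,vs) if D[v,u]>0])
    r=Q[(Q[:,2]>.038)&(Q[:,2]<.05)]; print(c,len(Q),np.percentile(Q[:,:2],[2,98],axis=0),len(r))
    h=Q[Q[:,2]>.05]; print("handle",len(h),h.mean(0) if len(h) else 0, h[np.argmax(h[:,2])] if len(h) else 0)
    from scipy.optimize import least_squares
    r=r[np.linalg.norm(r[:,:2]-[.525,.23],axis=1)<.075]
    s=least_squares(lambda p:np.linalg.norm(r[:,:2]-p[:2],axis=1)-.0605,[.525,.23],loss="soft_l1",f_scale=.002);print("ctr",s.x)
```

```text
Lb [0.521 0.221 0.015] [1.5 1.4]
Mb [ 0.587 -0.142  0.12 ] [1.5 1.6]
Mg [ 0.606 -0.145  0.227] [0.3 0.3]
Me [ 0.64  -0.135  0.241] [0.4 0.4]
Sb [ 0.561 -0.254  0.111] [2.6 2.9]
Sg [ 0.591 -0.245  0.206] [0. 0.]
Se [ 0.608 -0.26   0.244] [1.5 1.8]
kmid [ 0.492 -0.175  0.071] [0.1 0.1]
Le [0.654 0.268 0.065] [0.4 0.4]
jar [ 0.762  0.015 -0.001] [1.7 1.9]
scene [-0.265 -0.527  1.129] 446.10117113395387
side [ 0.36  -1.006  1.02 ] 439.84024652189896
wrist cam in tool [0.079 0.    0.031] 
 [[ 0.     1.     0.001]
 [-0.951  0.001 -0.309]
 [-0.309 -0.001  0.951]]
scene 1020 [[0.475 0.162]
 [0.633 0.278]] 161
handle 56 [0.622 0.253 0.057] [0.646 0.262 0.066]
ctr [0.532 0.22 ]
side 939 [[0.478 0.162]
 [0.642 0.284]] 191
handle 83 [0.613 0.242 0.058] [0.653 0.262 0.07 ]
ctr [0.536 0.221]
```

```bash
python3 -m pendant '[[0.06,-0.033,-0.021,-0.006,0],[0.06,-0.033,-0.021,-0.006,0],[0.06,-0.033,-0.021,-0.006,0],[0.06,-0.033,-0.021,-0.006,0],[0.06,-0.033,-0.021,-0.006,0],[0.06,-0.033,-0.021,-0.006,0],[0.06,-0.033,-0.021,-0.006,0],[0.06,-0.033,-0.021,-0.006,0],[0.06,-0.033,-0.021,-0.006,0],[0.06,-0.033,-0.021,-0.006,0],[0.06,-0.033,-0.021,-0.006,0],[0.06,-0.033,-0.021,0,0]]' 60
python3 -m pendant '[[0.06,-0.016,-0.038,0,0],[0.06,-0.016,-0.038,0,0],[0.06,-0.016,-0.038,0,0],[0.06,-0.016,-0.038,0,0],[0.06,-0.016,-0.038,0,0],[0.06,-0.016,-0.038,0,0],[0.06,-0.016,-0.038,0,0],[0.06,-0.016,-0.038,0,0],[0.06,-0.016,-0.038,0,0],[0.06,-0.016,-0.038,0,0],[0.06,-0.016,-0.038,0,0],[0.06,0,0,0,0]]'
python3 - <<'E'
from h import *
np.set_printoptions(precision=3,suppress=True)
o,p,R=st();print(p,R[:,0],o["t"],o["q"])
c="wrist";I,D=bot.read_camera(c); cv2.imwrite("pics/w1.png",I)
np.savez("w1.npz",D=D,**{k:v for k,v in zip("KRt",cam(c))})
for n in "pan_m_base pan_m_grip pan_m_end pan_s_base pan_s_grip pan_s_end warmer knob_mid_grip knob_left_tip knob_right_tip".split():
    for r in bot.pinpoint(n,c)[:2]:
        d=dep(D,r["at"]); print(n,round(r["score"],2),np.round(r["at"]),lift(c,r["at"],d) if d else None)
E
```

```text
t: 2.7
eef_pos: [0.4911, 0.308, 0.4724]
tool_rot: [0.001, 0.127, 0.992, 0.001]
contact_force: [0.7, 1.0, 0.9]
gripper_width: 0.705
grasp_force: 0.0
t: 3.7
eef_pos: [0.5537, -0.1486, 0.4714]
tool_rot: [0.001, 0.133, 0.991, -0.002]
contact_force: [0.0, -0.8, 0.6]
gripper_width: 0.698
grasp_force: 0.0
[ 0.554 -0.149  0.471] [-0.965  0.264 -0.003] 3.7 [-0.241  0.265  0.486  1.75  -0.129  1.157  1.586]
pan_m_base 0.56 [351. 197.] [ 0.589 -0.111  0.104]
pan_m_grip 0.57 [370. 265.] [ 0.619 -0.11   0.213]
pan_m_end 0.92 [372. 306.] [ 0.641 -0.116  0.237]
pan_s_base 0.78 [249. 201.] [ 0.565 -0.232  0.095]
pan_s_base 0.22 [247. 203.] [ 0.566 -0.234  0.097]
pan_s_grip 0.67 [224. 266.] [ 0.589 -0.235  0.21 ]
pan_s_grip 0.27 [354. 106.] [ 0.488 -0.078  0.074]
warmer 0.72 [298. 161.] [ 0.543 -0.166  0.029]
warmer 0.35 [353. 196.] [ 0.589 -0.105  0.103]
knob_mid_grip 0.86 [287. 131.] [ 0.496 -0.165  0.076]
knob_mid_grip 0.2 [446. 251.] [0.732 0.017 0.037]
knob_left_tip 0.85 [356. 106.] [ 0.49  -0.076  0.074]
knob_left_tip 0.69 [447. 249.] [0.732 0.02  0.035]
knob_right_tip 0.86 [236. 126.] [ 0.475 -0.224  0.072]
```

View pics/w1.png

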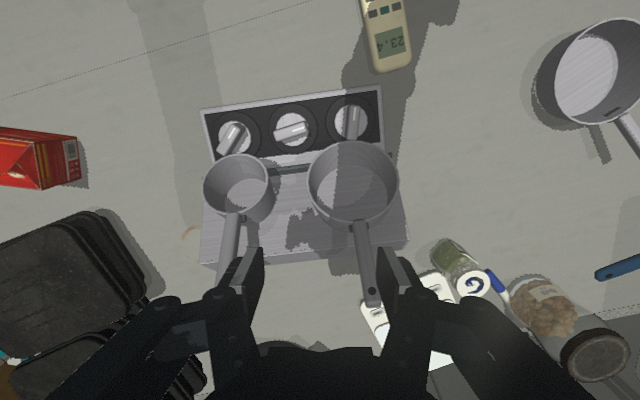

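The wrist picture shows the small pan at (237,185), the medium pan at (352,185) with its handle end at (372,300), the knobs at (234,135), (291,128) and (352,120), and the jar at (460,275). Wrist and scene positions differ by about 10 mm, because the arm was still settling; I'll measure again now that it has stopped.

```bash
cat >> h.py <<'E'
def shot(c):
    m=cam(c); I,D=bot.read_camera(c); return I,D,m
def liftm(m,uv,d):
    K,R,t=m; return R.T@(np.linalg.inv(K)@np.array([uv[0],uv[1],1.])*d-t)
def cloud(mask,D,m):
    vs,us=np.nonzero(mask&(D>0)); K,R,t=m
    return (np.c_[us,vs,np.ones(len(us))]@np.linalg.inv(K).T*D[vs,us][:,None]-t)@R
def panfit(Q,H,Rr,Rb,xg,tilt=42.,yaw0=-13.,c0=(.58,-.12,.1)):
    """fit pan pose to cloud: returns base, yaw, rms"""
    pass
E
python3 - <<'E'
from h import *
np.set_printoptions(precision=3,suppress=True)
o,p,R=st();print(p,R[:,0],o["t"])
for c in ("wrist","scene","side"):
    I,D,m=shot(c)
    for n in "pan_m pan_s".split():
        T=bot.trace(n,c)
        for r in T[:2]:
            Q=cloud(r["mask"],D,m); 
            if abs(np.median(Q[:,1])+.2)>.15: continue
            h=Q[(Q[:,2]>.165)&(Q[:,2]<.27)&(Q[:,0]>.585)]
            if len(h)<8: print(c,n,len(Q),len(h)); continue
            h=h[np.abs(h[:,1]-np.median(h[:,1]))<.025]; u=np.linalg.svd(h-h.mean(0))[2][0]; u*=np.sign(u[2])
            print(c,n,round(r["score"],2),np.round(r["at"]),len(h),h.mean(0),u,"az",np.degrees(np.arctan2(u[1],u[0])),"el",np.degrees(np.arcsin(u[2])),"top",h[np.argsort(h[:,2])[-5:]].mean(0))
    for n in "knob_mid_grip knob_left_tip knob_right_tip pan_m_end".split():
        for r in bot.pinpoint(n,c)[:1]:
            print(c,n,round(r["score"],2),r["at"],liftm(m,r["at"],dep(D,r["at"])))
E
```

```text
[ 0.555 -0.139  0.471] [-0.968  0.251  0.   ] 4.25
wrist pan_m 0.97 [348. 193.] 1533 [ 0.615 -0.125  0.207] [ 0.527 -0.06   0.847] az -6.529458802665765 el 57.93312080712022 top [ 0.636 -0.127  0.242]
wrist pan_m 0.62 [220. 199.] 542 [ 0.593 -0.248  0.217] [ 0.342 -0.292  0.893] az -40.448862849558886 el 63.28375169688618 top [ 0.601 -0.254  0.235]
wrist pan_s 0.97 [348. 193.] 1533 [ 0.615 -0.125  0.207] [ 0.527 -0.06   0.847] az -6.529458802665765 el 57.93312080712022 top [ 0.636 -0.127  0.242]
wrist pan_s 0.62 [220. 199.] 542 [ 0.593 -0.248  0.217] [ 0.342 -0.292  0.893] az -40.448862849558886 el 63.28375169688618 top [ 0.601 -0.254  0.235]
wrist knob_mid_grip 0.77 [280.5, 134.8] [ 0.499 -0.174  0.076]
wrist knob_left_tip 0.7 [346.0, 106.3] [ 0.487 -0.086  0.039]
wrist knob_right_tip 0.69 [436.6, 253.2] [0.733 0.002 0.037]
wrist pan_m_end 0.88 [355.0, 306.6] [ 0.637 -0.13   0.24 ]
scene pan_m 0.9 [345. 204.] 104 [ 0.604 -0.127  0.19 ] [ 0.497 -0.032  0.867] az -3.7019391721152695 el 60.15853663916353 top [ 0.619 -0.129  0.218]
scene pan_s 0.9 [345. 204.] 104 [ 0.604 -0.127  0.19 ] 
[... 480 characters left out ...]
55  0.241]
side pan_m 0.91 [345. 229.] 177 [ 0.616 -0.13   0.203] [ 0.522 -0.002  0.853] az -0.18713823481396644 el 58.53061356398699 top [ 0.639 -0.131  0.242]
side pan_s 0.97 [349. 265.] 113 [ 0.599 -0.255  0.222] [ 0.522 -0.003  0.853] az -0.3557210674422908 el 58.53955421498935 top [ 0.607 -0.255  0.241]
side pan_s 0.91 [345. 229.] 177 [ 0.616 -0.13   0.203] [ 0.522 -0.002  0.853] az -0.18713823481396644 el 58.53061356398699 top [ 0.639 -0.131  0.242]
side knob_mid_grip 0.74 [316.2, 259.3] [ 0.492 -0.144  0.044]
side knob_left_tip 0.76 [310.7, 239.5] [ 0.49  -0.055  0.038]
side knob_right_tip 0.5 [317.8, 274.9] [ 0.487 -0.2    0.041]
side pan_m_end 0.79 [232.3, 163.4] [0.262 0.353 0.071]
```

```bash
python3 -m pendant '[[0.06,-0.01,0,0,-4],[0.06,-0.01,0.004,0,-3.6],[0.06,-0.021,0.008,0,0],[0.06,-0.021,0.008,0,0],[0.06,0,0,0.02,0],[0.06,0,0,0.02,0],[0.06,0,0,0,0],[0.06,0,0,0,0],[0.06,0,0,0,0],[0.06,0,0,0,0]]'
cat > hm.py <<'E'
from h import *
np.set_printoptions(precision=4,suppress=True)
o,p,R=st();print(p,R[:,0],o["t"])
I,D,m=shot("wrist"); cv2.imwrite("pics/w2.png",I)
import sys
for n in sys.argv[1:]:
    for r in bot.trace(n,"wrist")[:2]:
        Q=(cloud(r["mask"],D,m)-p)@R
        print(n,round(r["score"],2),r["at"],"tool-frame med",np.median(Q,0))
        h=Q[(Q[:,0]<0.03)&(np.abs(Q[:,1])<.03)&(Q[:,2]<.27)]
        for a in np.arange(-.05,.031,.01):
            s=h[np.abs(h[:,0]-a)<.005]
            if len(s)>4: print(round(a,3),len(s),"y",np.percentile(s[:,1],[5,95]),"z",np.median(s[:,2]))
E
python3 hm.py pan_m
```

```text
t: 6.13
eef_pos: [0.6188, -0.1294, 0.4323]
tool_rot: [0.001, 0.061, 0.998, -0.0]
contact_force: [0.3, -0.5, -0.1]
gripper_width: 0.703
grasp_force: 0.0
[ 0.6188 -0.1294  0.4323] [-0.9925  0.1223 -0.0023] 6.1333
pan_m 0.76 [172.7, 141.5] tool-frame med [ 0.05   -0.1211  0.3041]
pan_m 0.63 [326.9, 141.5] tool-frame med [0.0432 0.0046 0.3235]
-0.02 226 y [-0.0015  0.0106] z 0.19288637186777158
-0.01 518 y [-0.0016  0.0105] z 0.1996071802301556
0.0 451 y [-0.0017  0.0106] z 0.2148884898658279
0.01 380 y [-0.0018  0.0108] z 0.23056895850689682
0.02 433 y [-0.0055  0.016 ] z 0.24826331098044713
0.03 297 y [-0.0161  0.0257] z 0.26281003429820765
```

```bash
python3 -m pendant '[[0.05,0,0.0045,0.02,0],[0.05,0,0,0.02,0],[0.05,0,0,0.02,0],[0.05,0,0,0.013,0],[0.05,0,0,0,0],[0.05,0,0,0,0],[0.01,0,0,0,0],[0.01,0,0,0,0],[0.01,0,0,0,0],[0.01,0,0,0,0],[0.01,0,0,0,0],[0.01,0,0,0,0]]' 80
python3 -m pendant '[[0.01,0,0,-0.005,0],[0.01,0,0,-0.01,0],[0.01,0,0,-0.015,0],[0.01,0,0,-0.02,0],[0.01,0,0,-0.02,0],[0.01,0,0,-0.02,0],[0.01,0,0,-0.015,0],[0.01,0,0,-0.01,0],[0.01,0,0,0,0],[0.01,0,0,0,0],[0.01,0,0,0,0]]'
python3 - <<'E'
from h import *
np.set_printoptions(precision=4,suppress=True)
o,p,R=st();print(p,R[:,0],o["t"],o["contact_force"],o["torque"])
K,_,_=cam("side")
out=[]
for c in ("side","scene"):
    I,D,m=shot(c)
    Q=cloud(np.ones(D.shape,bool),D,m)
    T=bot.trace("pan_m",c)
    for r in T[:3]:
        q=(cloud(r["mask"],D,m)-p)@R; print(c,r["score"],r["at"],np.percentile(q,[3,50,97],axis=0).ravel())
    if c=="side": cv2.imwrite("pics/l1.png",cv2.resize(I[120:320,240:460],(660,600)))
E
```

```text
t: 7.23
eef_pos: [0.6196, -0.1246, 0.359]
tool_rot: [0.001, 0.061, 0.998, 0.0]
contact_force: [-0.3, 0.8, 5.8]
gripper_width: 0.147
grasp_force: 78.2
t: 8.15
eef_pos: [0.6189, -0.1243, 0.4715]
tool_rot: [-0.001, 0.061, 0.998, 0.0]
contact_force: [-0.0, 0.1, -1.1]
gripper_width: 0.149
grasp_force: 77.8
[ 0.6189 -0.1243  0.4715] [-0.9926  0.1218  0.0019] 8.15 [-0.0309  0.068  -1.1418] [-0.0052 -0.0823 -0.0256]
side 0.91 [342.6, 198.7] [ 0.0053 -0.0487  0.1786  0.044  -0.0039  0.2357  0.0887  0.0461  0.2717]
side 0.84 [345.7, 261.6] [-0.0079 -0.1634  0.2374  0.0485 -0.1327  0.3456  0.093  -0.0907  0.382 ]
side 0.65 [246.5, 187.0] [0.3069 0.2862 0.4037 0.355  0.359  0.4412 0.4031 0.4145 0.4677]
scene 0.9 [382.9, 224.3] [ 0.0006 -0.1635  0.2433  0.0442 -0.1265  0.3606  0.0949 -0.0947  0.3942]
scene 0.88 [346.7, 176.9] [-0.1311 -0.0484  0.16    0.0336  0.007   0.2487  0.0882  0.1311  0.4579]
scene 0.62 [349.2, 243.3] [ 0.1093 -0.0868  0.3947  0.121  -0.0699  0.4137  0.1354 -0.0495  0.4304]
```

View pics/l1.png

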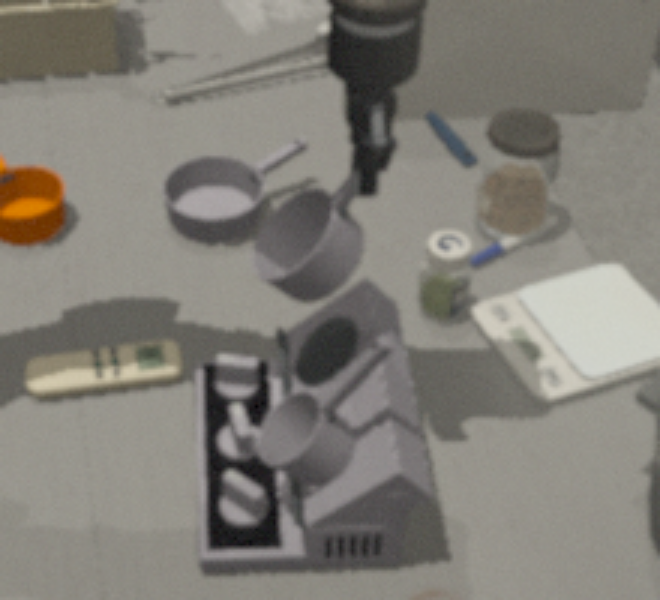

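The side view shows the medium pan hanging in the grip at about 42°, clear of the warmer, with the small pan undisturbed. Next I carry it above the large pan and turn the handle towards -20°.

```bash
python3 -m pendant '[[0.01,0,0,0,4],[0.01,0,0,0,5],[0.01,0,0,0,4],[0.01,0.017,0.033,0,0],[0.01,0.017,0.033,0,0],[0.01,0.017,0.033,0,0],[0.01,0.017,0.033,0,0],[0.01,0.017,0.033,0,0],[0.01,0.017,0.033,0,0],[0.01,0.017,0.033,0,0],[0.01,0.017,0.033,0,0],[0.01,0.013,0.031,0,0]]'
python3 -m pendant '[[0.01,0.0,0.0,0.02,0],[0.01,0.0,0.0,0.02,0],[0.01,0,0,0.02,0],[0.01,0,0,0.01,0],[0.01,0,0,0,0],[0.01,0,0,0,0],[0.01,0,0,0,0]]'
cat > lv.py <<'E'
from h import *
from scipy.optimize import least_squares
import sys
np.set_printoptions(precision=4,suppress=True)
o,p,R=st();print(p,R[:,0],o["t"])
C=np.array([.534,.2205])
for c in ("side","scene"):
    I,D,m=shot(c); cv2.imwrite(f"pics/{c}{sys.argv[1]}.png",I)
    Q=cloud(D>0,D,m); d=np.linalg.norm(Q[:,:2]-C,axis=1)
    r=Q[(d<.075)&(Q[:,2]>.036)&(Q[:,2]<.05)]
    s=least_squares(lambda q:np.linalg.norm(r[:,:2]-q,axis=1)-.0605,C,loss="soft_l1",f_scale=.002); print(c,"L ctr",len(r),s.x)
    h=Q[(d>.07)&(d<.14)&(Q[:,2]>.045)&(Q[:,2]<.075)]-np.r_[C,0]; a=np.degrees(np.arctan2(h[:,1],h[:,0])); h=h[np.abs(a-20)<15]
    if len(h)>5:
        u=np.linalg.svd(h[:,:2]-h[:,:2].mean(0))[2][0]; print("L handle az",len(h),np.degrees(np.arctan2(h[:,1],h[:,0])).mean(),np.degrees(np.arctan(u[1]/u[0])),"far",np.sort(np.linalg.norm(h[:,:2],axis=1))[-5:])
    G=p+R@[0,0,.155]; q=(Q-G)*[1,1,1]; X=-(q@R[:,0]); Y=q@R[:,1]; Z=q[:,2]
    k=(np.abs(Y)<.06)&(X>-.13)&(X<.0)&(Z>-.16)&(Z<0.03)&(Q[:,2]>.08)
    print("M extents X",np.percentile(X[k],[1,50,99]),"Z",np.percentile(Z[k],[1,99]))
E
python3 lv.py 3
```

```text
t: 9.35
eef_pos: [0.5791, 0.2061, 0.4723]
tool_rot: [-0.001, 0.173, 0.985, 0.0]
contact_force: [-0.5, -0.1, -0.9]
gripper_width: 0.154
grasp_force: 78.2
t: 9.93
eef_pos: [0.5806, 0.2035, 0.4039]
tool_rot: [0.001, 0.174, 0.985, 0.0]
contact_force: [-0.1, -0.4, -0.6]
gripper_width: 0.149
grasp_force: 78.1
[0.5806 0.2035 0.4039] [-0.9395  0.3425 -0.0012] 9.9333
side L ctr 216 [0.5361 0.2205]
L handle az 74 19.21659971056405 20.59610147464439 far [0.1259 0.1262 0.1263 0.1297 0.1323]
M extents X [-0.094  -0.0393 -0.0008] Z [-0.1092  0.0113]
scene L ctr 185 [0.5319 0.2195]
M extents X [-0.0948 -0.0391 -0.0033] Z [-0.1268  0.0259]
```

```bash
python3 -m pendant '[[0.01,0,0,0.02,0],[0.01,0,0,0.02,0],[0.01,0,0,0.02,0],[0.01,0,0,0.02,0],[0.01,0,0,0.012,0],[0.01,0,0,0.006,0],[0.01,0,0,0,0],[0.01,0,0,0,0]]'
python3 -m pendant '[[0.01,0,0,0.003,0],[0.01,0,0,0.002,0],[0.01,0,0,0,0]]'
python3 lv.py 4
python3 - <<'E'
import cv2
a=cv2.imread("pics/side4.png")[120:270,230:400];b=cv2.imread("pics/scene4.png")[110:260,180:350]
import numpy as np
cv2.imwrite("pics/v4.png",cv2.resize(np.hstack([a,b]),(800,353),interpolation=2))
E
```

```text
t: 10.7
eef_pos: [0.5806, 0.2037, 0.3055]
tool_rot: [0.0, 0.174, 0.985, 0.0]
contact_force: [-0.0, -1.1, -1.3]
gripper_width: 0.153
grasp_force: 78.2
t: 10.95
eef_pos: [0.5802, 0.2037, 0.3]
tool_rot: [0.0, 0.174, 0.985, 0.0]
contact_force: [-0.4, 0.7, -1.1]
gripper_width: 0.151
grasp_force: 78.2
[0.5802 0.2037 0.3   ] [-0.9397  0.342  -0.0003] 10.95
side L ctr 220 [0.5405 0.2186]
L handle az 74 18.79774264569636 21.224382433864672 far [0.126  0.1263 0.1273 0.1292 0.1304]
M extents X [-0.0559 -0.0204 -0.0003] Z [-0.0645  0.0122]
scene L ctr 275 [0.5297 0.2023]
M extents X [-0.0573 -0.0197 -0.0028] Z [-0.0645  0.0276]
```

View pics/v4.png

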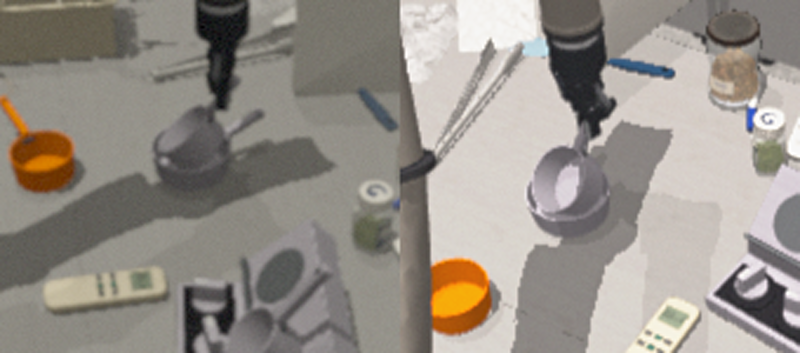

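The views show the medium pan tilted with its front edge down inside the large pan (side ≈(192,150) in the left half), nothing fouled. I keep lowering it to contact.

```bash
for i in 1 2 3; do :; done; python3 -m pendant '[[0.01,0,0,0.002,0],[0.01,0,0,0.002,0],[0.01,0,0,0,0]]' | egrep 'eef|contact'
python3 -m pendant '[[0.01,0,0,0.002,0],[0.01,0,0,0.002,0],[0.01,0,0,0,0]]' | egrep 'eef|contact'
python3 -m pendant '[[0.01,0,0,0.002,0],[0.01,0,0,0.002,0],[0.01,0,0,0,0]]' | egrep 'eef|contact'
```

```text
eef_pos: [0.5799, 0.2036, 0.2953]
contact_force: [0.1, -0.6, -1.6]
eef_pos: [0.5802, 0.2036, 0.2915]
contact_force: [-0.3, 0.0, -0.9]
eef_pos: [0.5816, 0.2031, 0.2897]
contact_force: [0.8, -2.9, 11.6]
```

```bash
python3 -m pendant '[[0.01,0,0,0,0],[0.01,-0.003,0,0.002,0],[0.01,-0.002,0,0.002,0],[0.01,-0.002,0,0.002,0],[0.01,0,0,0,0]]' 25 | egrep 'eef|contact|gr'
python3 -m pendant '[[0.01,-0.004,0,0.003,0],[0.01,-0.004,0,0.004,0],[0.01,-0.0035,0,0.003,0],[0.01,0,0,0,0]]' | egrep 'eef|contact|gr'
python3 lv.py 5
python3 - <<'E'
import cv2
a=cv2.imread("pics/side5.png")[120:270,230:400];b=cv2.imread("pics/scene5.png")[110:260,180:350]
import numpy as np
cv2.imwrite("pics/v5.png",cv2.resize(np.hstack([a,b]),(800,353),interpolation=2))
E
```

```text
eef_pos: [0.5893, 0.2001, 0.2847]
contact_force: [2.7, -2.9, 16.2]
gripper_width: 0.152
grasp_force: 79.8
eef_pos: [0.5998, 0.197, 0.2739]
contact_force: [2.7, -0.4, 10.1]
gripper_width: 0.15
grasp_force: 77.5
[0.5998 0.197  0.2739] [-0.9391  0.3435 -0.0048] 12.55
side L ctr 274 [0.5384 0.2201]
L handle az 57 18.306192166664196 24.356419327715532 far [0.1261 0.1266 0.1274 0.1276 0.129 ]
M extents X [-0.0536 -0.026  -0.0012] Z [-0.0381  0.029 ]
scene L ctr 285 [0.5311 0.2187]
L handle az 50 20.504014195957847 21.10908725940436 far [0.1199 0.121  0.1231 0.127  0.1285]
M extents X [-0.0558 -0.017  -0.0021] Z [-0.0385  0.0285]
```

View pics/v5.png

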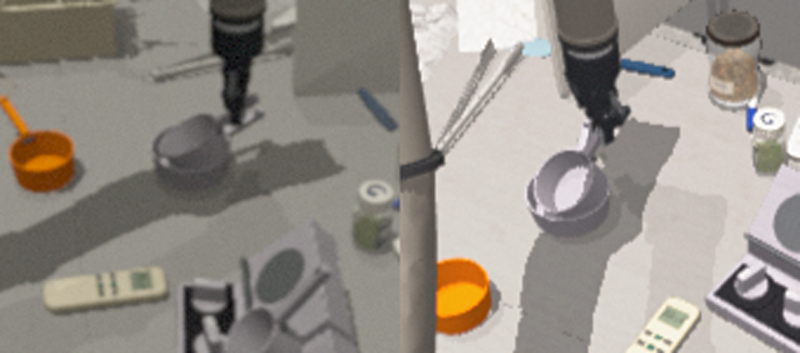

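The tilt has decreased with the pan still inside, and the large pan has not moved. I continue levelling.

```bash
python3 -m pendant '[[0.01,-0.002,0,0.005,0],[0.01,-0.002,0,0.005,0],[0.01,-0.002,0,0.005,0],[0.01,0,0,0,0]]' | egrep 'eef|contact|gr'
python3 -m pendant '[[0.01,-0.002,0,0.005,0],[0.01,-0.002,0,0.005,0],[0.01,-0.002,0,0.005,0],[0.01,-0.002,0,0.005,0],[0.01,0,0,0,0]]' | egrep 'eef|contact|gr'
python3 -m pendant '[[0.01,-0.002,0,0.004,0],[0.01,-0.002,0,0.004,0],[0.01,-0.001,0,0.004,0],[0.01,0,0,0,0]]' | egrep 'eef|contact|gr'
python3 lv.py 6
python3 - <<'E'
import cv2
a=cv2.imread("pics/side6.png")[120:270,230:400];b=cv2.imread("pics/scene6.png")[110:260,180:350]
import numpy as np
cv2.imwrite("pics/v6.png",cv2.resize(np.hstack([a,b]),(800,353),interpolation=2))
E
```

```text
eef_pos: [0.6061, 0.1947, 0.2591]
contact_force: [5.9, -1.0, 10.0]
gripper_width: 0.152
grasp_force: 75.4
eef_pos: [0.613, 0.192, 0.2382]
contact_force: [3.7, -0.7, 8.3]
gripper_width: 0.148
grasp_force: 71.2
eef_pos: [0.6169, 0.1904, 0.2257]
contact_force: [2.2, -0.4, 5.0]
gripper_width: 0.152
grasp_force: 69.4
[0.6169 0.1904 0.2257] [-0.9392  0.3432 -0.0033] 13.7333
side L ctr 262 [0.5362 0.2209]
L handle az 18 18.315602857558705 17.66392262717451 far [0.1251 0.1258 0.1275 0.1292 0.1305]
M extents X [-0.0056 -0.0037 -0.0018] Z [0.0105 0.0133]
scene L ctr 299 [0.5336 0.2194]
L handle az 64 19.823078229433563 21.625523462834238 far [0.1236 0.1236 0.1273 0.1278 0.1299]
M extents X [-0.0152 -0.0099 -0.0025] Z [0.0102 0.0297]
```

```bash
python3 -m pendant '[[0.01,-0.001,0,0.003,0],[0.01,0,0,0.002,0],[0.01,0,0,0,0]]' | egrep 'eef|contact|gr'
python3 -m pendant '[[0.01,0,0,0.002,0],[0.01,0,0,0.001,0],[0.01,0,0,0,0]]' | egrep 'eef|contact|gr'
python3 -m pendant '[[0.01,0,0,0.001,0],[0.01,0,0,0,0]]' | egrep 'eef|contact|gr'
python3 -m pendant '[[0.01,0,0,0.001,0],[0.01,0,0,0,0]]' | egrep 'eef|contact|gr'
```

```text
eef_pos: [0.6169, 0.1904, 0.2203]
contact_force: [2.6, 0.1, 6.0]
gripper_width: 0.153
grasp_force: 69.1
eef_pos: [0.6168, 0.1905, 0.2173]
contact_force: [3.2, -0.3, 5.3]
gripper_width: 0.152
grasp_force: 68.8
eef_pos: [0.6168, 0.1904, 0.2164]
contact_force: [3.9, -0.9, 5.3]
gripper_width: 0.151
grasp_force: 68.9
eef_pos: [0.6168, 0.1905, 0.2154]
contact_force: [3.3, -1.6, 7.1]
gripper_width: 0.156
grasp_force: 68.8
```

```bash
python3 -m pendant '[[0.01,0,0,0.001,0],[0.01,0,0,0,0]]' | egrep 'eef|contact|gr'
python3 -m pendant '[[0.01,0,0,0.001,0],[0.01,0,0,0,0]]' | egrep 'eef|contact|gr'
python3 -m pendant '[[0.01,0,0,0.001,0],[0.01,0,0,0,0]]' | egrep 'eef|contact|gr'
cat > flat.py <<'E'
from h import *
import sys
np.set_printoptions(precision=4,suppress=True)
C=np.array([.534,.220])
H=float(sys.argv[1]); rr=float(sys.argv[2])
from scipy.optimize import least_squares
for c in ("side","scene"):
    I,D,m=shot(c); cv2.imwrite(f"pics/{c}f.png",I)
    Q=cloud(D>0,D,m); d=np.linalg.norm(Q[:,:2]-C,axis=1)
    r=Q[(d<rr+.012)&(d>rr-.014)&(Q[:,2]>H-.008)&(Q[:,2]<H+.025)]
    # top rim per azimuth
    a=np.degrees(np.arctan2(*(r[:,:2]-C).T[::-1])); print(c,[(int(k),round(float(np.percentile(r[np.abs((a-k+180)%360-180)<20,2],90)),4)) for k in range(-180,180,40) if (np.abs((a-k+180)%360-180)<20).sum()>4])
    r2=Q[(d<.075)&(Q[:,2]>H-.005)&(Q[:,2]<H+.006)]
    s=least_squares(lambda q:np.linalg.norm(r2[:,:2]-q,axis=1)-rr,C,loss="soft_l1",f_scale=.002);print(" ctr",s.x,len(r2))
    h=Q[(d>.07)&(d<.14)&(Q[:,2]>.045)&(Q[:,2]<.1)]-np.r_[C,0];az=np.degrees(np.arctan2(h[:,1],h[:,0]))
    for lo,hi in ((0,40),(-40,0),(-80,-40)):
        g=h[(az>lo)&(az<hi)]
        if len(g)>5: print(" handle",lo,hi,len(g),"mean az",np.degrees(np.arctan2(g[:,1].mean(),g[:,0].mean())),"zmax",g[:,2].max(),"rmax",np.linalg.norm(g[:,:2],axis=1).max())
E
python3 flat.py .054 .0485
```

```text
eef_pos: [0.6168, 0.1905, 0.2144]
contact_force: [2.2, -0.5, 4.5]
gripper_width: 0.15
grasp_force: 68.7
eef_pos: [0.6168, 0.1905, 0.2142]
contact_force: [0.4, -1.9, 12.5]
gripper_width: 0.151
grasp_force: 69.8
eef_pos: [0.6171, 0.1904, 0.2136]
contact_force: [-0.1, -1.3, 14.4]
gripper_width: 0.147
grasp_force: 70.2
side [(-180, 0.0565), (-140, 0.056), (-100, 0.0591), (-60, 0.0544), (-20, 0.0613), (20, 0.0571), (60, 0.0561), (100, 0.0561), (140, 0.0568)]
 ctr [0.5361 0.2192] 177
 handle 0 40 13 mean az 19.761543439308745 zmax 0.06363428329583312 rmax 0.13146324669014764
 handle -40 0 95 mean az -25.096151595332344 zmax 0.09936746707004307 rmax 0.13112288545770873
 handle -80 -40 12 mean az -42.93275901273383 zmax 0.09991185691547416 rmax 0.10742459468022973
scene [(-180, 0.0558), (-140, 0.0539), (-100, 0.0516), (-60, 0.0541), (-20, 0.0592), (20, 0.0535), (60, 0.0546), (100, 0.0563), (140, 0.0528)]
 ctr [0.5344 0.2176] 128
 handle 0 40 67 mean az 18.820540810853185 zmax 0.09663182133905689 rmax 0.1271688402067296
 handle -40 0 91 mean az -25.779688516306507 zmax 0.09965739661984693 rmax 0.09636413133240321
 handle -80 -40 11 mean az -44.21621180565443 zmax 0.09661775811372919 rmax 0.10575676845772009
```

```bash
python3 -m pendant '[[0.01,0,0,-0.001,0],[0.016,0,0,0,0],[0.02,0,0,0,0],[0.028,0,0,0,0],[0.036,0,0,0,0],[0.045,0,0,0,0],[0.045,0,0,0,0],[0.045,0,0,-0.01,0],[0.045,0,0,-0.02,0],[0.045,0,0,-0.035,0],[0.045,0,0,-0.04,0],[0.045,0,0,-0.04,0]]' 60
python3 -m pendant '[[0.045,0,0,-0.04,0],[0.045,0,0,-0.04,0],[0.05,0,0,-0.03,0],[0.05,-0.01,-0.036,0,0],[0.05,-0.01,-0.036,0,0],[0.05,-0.01,-0.036,0,0],[0.05,-0.01,-0.036,0,0],[0.05,-0.01,-0.036,0,0],[0.05,-0.01,-0.036,0,0],[0.05,-0.01,-0.036,0,0],[0.05,-0.01,-0.036,0,0],[0.05,-0.01,-0.036,0,0]]'
python3 -m pendant '[[0.05,-0.011,-0.036,0,0],[0.05,-0.012,-0.036,0,0],[0.05,-0.012,-0.036,0,0],[0.05,0,0,0.015,-4.5],[0.05,0,0,0.02,-4.5],[0.05,0,0,0,-4],[0.05,0,0,0,0],[0.05,0,0,0,0],[0.05,0,0,0,0],[0.05,0,0,0,0]]'
python3 hm.py pan_s; python3 flat.py .054 .0485
```

```text
t: 16.27
eef_pos: [0.6159, 0.1902, 0.3595]
tool_rot: [-0.0, 0.174, 0.985, -0.0]
contact_force: [0.1, 0.4, 0.3]
gripper_width: 0.526
grasp_force: 0.0
t: 17.27
eef_pos: [0.5892, -0.1467, 0.4686]
tool_rot: [0.0, 0.174, 0.985, 0.0]
contact_force: [0.9, 0.1, 0.3]
gripper_width: 0.587
grasp_force: 0.0
t: 18.1
eef_pos: [0.5861, -0.2582, 0.4337]
tool_rot: [0.001, 0.062, 0.998, -0.0]
contact_force: [-0.8, -0.7, -0.3]
gripper_width: 0.581
grasp_force: 0.0
[ 0.5861 -0.2582  0.4337] [-0.9924  0.123  -0.0015] 18.1
pan_s 0.75 [330.0, 151.6] tool-frame med [0.036  0.0091 0.3174]
-0.03 13 y [0.0041 0.0132] z 0.19936803384180599
-0.02 266 y [0.0025 0.0146] z 0.19679520541827877
-0.01 494 y [0.003  0.0151] z 0.2063645337747445
0.0 407 y [0.0027 0.0152] z 0.22152900246105944
0.01 349 y [0.0029 0.0152] z 0.23651472331648643
0.02 309 y [0.0028 0.0154] z 0.25203743334547685
0.03 129 y [0.0031 0.0152] z 0.26357336061870135
side [(-180, 0.0564), (-140, 0.0555), (-100, 0.056), (-60, 0.057), (-20, 0.0613), (20, 0.0565), (60, 0.0563), (100, 0.0568), (140, 0.0552)]
 ctr [0.5358 0.2194] 161
 handle 0 40 75 mean az 19.2475343423994 zmax 0.07133245136106119 rmax 0.13067791434572518
 handle -40 0 84 mean az -21.956898567898183 zmax 0.08343953960383704 rmax 0.13068252276918535
scene [(-180, 0.0537), (-140, 0.0527), (-100, 0.0545), (-60, 0.0535), (-20, 0.0597), (20, 0.053), (60, 0.0518), (100, 0.0554), (140, 0.0546)]
 ctr [0.5336 0.2174] 129
 handle 0 40 66 mean az 20.219691814579154 zmax 0.06876745889538122 rmax 0.12620688091862867
 handle -40 0 84 mean az -22.504300609730652 zmax 0.07908545840165089 rmax 0.12740284532476018
```

The medium pan is flat (rim about 55 mm all round), its handle near -21° and the large pan's near 20°. At 42° the small pan would have only about 4 mm of room inside the medium one. So I'll level it on the free worktop first and carry it in level.

```bash
python3 -m pendant '[[0.05,-0.005,0.009,0,0],[0.05,0,0,0.02,0],[0.05,0,0,0.02,0],[0.05,0,0,0.02,0],[0.05,0,0,0.011,0],[0.05,0,0,0,0],[0.05,0,0,0,0],[0.008,0,0,0,0],[0.008,0,0,0,0],[0.008,0,0,0,0],[0.008,0,0,0,0],[0.008,0,0,0,0]]' 80
python3 -m pendant '[[0.008,0,0,-0.005,0],[0.008,0,0,-0.015,0],[0.008,0,0,-0.02,0],[0.008,0,0,-0.025,0],[0.008,0,0,-0.025,0],[0.008,0,0,-0.02,0],[0.008,0.009,0.032,0,0],[0.008,0.009,0.032,0,0],[0.008,0.009,0.032,0,0],[0.008,0.009,0.032,0,0],[0.008,0.009,0.032,0,0],[0.008,0.009,0.032,0,0]]'
python3 -m pendant '[[0.008,0.008,0.034,0,0],[0.008,0.008,0.034,0,0],[0.008,0.008,0.033,0,0],[0.008,0,0,0.03,0],[0.008,0,0,0.04,0],[0.008,0,0,0.04,0],[0.008,0,0,0.03,0],[0.008,0,0,0.01,0],[0.008,0,0,0,0],[0.008,0,0,0,0]]'
python3 - <<'E'
from h import *
I,D,m=shot("scene"); J,_,_=shot("side")
cv2.imwrite("pics/v7.png",cv2.resize(np.hstack([J[120:300,230:430],I[110:290,210:410]]),(800,360),interpolation=2))
E
```

```text
t: 19.3
eef_pos: [0.5924, -0.25, 0.3629]
tool_rot: [0.001, 0.061, 0.998, -0.0]
contact_force: [-1.1, 0.5, 5.8]
gripper_width: 0.153
grasp_force: 78.1
t: 20.3
eef_pos: [0.5611, -0.0515, 0.4717]
tool_rot: [-0.0, 0.061, 0.998, -0.0]
contact_force: [0.3, 0.6, -1.0]
gripper_width: 0.15
grasp_force: 78.1
t: 21.13
eef_pos: [0.5509, 0.0502, 0.3226]
tool_rot: [0.0, 0.061, 0.998, -0.0]
contact_force: [0.2, 0.1, -1.0]
gripper_width: 0.148
grasp_force: 78.0
```

View pics/v7.png

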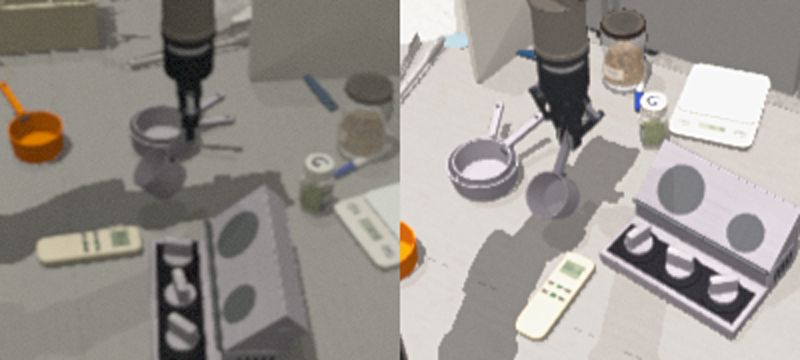

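The small pan is held over free worktop, with the medium pan nested in the large one at scene-half (483,165), their handles apart. Next I lower the small pan until it touches.

```bash
python3 -m pendant '[[0.008,0,0,0.015,0],[0.008,0,0,0.009,0],[0.008,0,0,0,0]]' | egrep 'eef|contact'
python3 -m pendant '[[0.008,0,0,0.003,0],[0.008,0,0,0.002,0],[0.008,0,0,0,0]]' | egrep 'eef|contact'
python3 -m pendant '[[0.008,0,0,0.002,0],[0.008,0,0,0.002,0],[0.008,0,0,0,0]]' | egrep 'eef|contact'
python3 -m pendant '[[0.008,0,0,0.002,0],[0.008,0,0,0.001,0],[0.008,0,0,0,0]]' | egrep 'eef|contact'
```

```text
eef_pos: [0.5501, 0.0505, 0.2974]
contact_force: [0.2, -0.7, -1.3]
eef_pos: [0.5504, 0.0504, 0.2929]
contact_force: [-0.5, 0.5, -1.7]
eef_pos: [0.5514, 0.0503, 0.2902]
contact_force: [-0.0, 0.3, 8.9]
eef_pos: [0.553, 0.0501, 0.2888]
contact_force: [2.8, -0.3, 14.5]
```

```bash
python3 -m pendant '[[0.008,-0.008,0,0.003,0],[0.008,-0.008,0,0.003,0],[0.008,-0.007,0,0.003,0],[0.008,-0.007,0,0.005,0],[0.008,-0.007,0,0.005,0],[0.008,-0.006,0,0.005,0],[0.008,0,0,0,0]]' | egrep 'eef|contact|gr'
python3 -m pendant '[[0.008,-0.006,0,0.006,0],[0.008,-0.006,0,0.006,0],[0.008,-0.005,0,0.006,0],[0.008,0,0,0,0]]' | egrep 'eef|contact|gr'
python3 -m pendant '[[0.008,-0.005,0,0.006,0],[0.008,-0.004,0,0.005,0],[0.008,-0.003,0,0.004,0],[0.008,0,0,0,0]]' | egrep 'eef|contact|gr'
```

```text
eef_pos: [0.5952, 0.045, 0.2627]
contact_force: [1.8, -0.5, 6.2]
gripper_width: 0.147
grasp_force: 78.0
eef_pos: [0.6119, 0.0429, 0.2445]
contact_force: [2.3, 0.4, 6.4]
gripper_width: 0.151
grasp_force: 77.9
eef_pos: [0.6229, 0.0416, 0.2292]
contact_force: [1.9, -0.7, 5.6]
gripper_width: 0.15
grasp_force: 78.1
```

```bash
python3 -m pendant '[[0.008,-0.002,0,0.003,0],[0.008,-0.001,0,0.002,0],[0.008,0,0,0,0]]' | egrep 'eef|contact'
python3 -m pendant '[[0.008,0,0,0.002,0],[0.008,0,0,0,0]]' | egrep 'eef|contact'
python3 -m pendant '[[0.008,0,0,0.001,0],[0.008,0,0,0,0]]' | egrep 'eef|contact'
python3 -m pendant '[[0.008,0,0,0.001,0],[0.008,0,0,0,0]]' | egrep 'eef|contact'
python3 -m pendant '[[0.008,0,0,0.001,0],[0.008,0,0,0,0]]' | egrep 'eef|contact'
```

```text
eef_pos: [0.6256, 0.0413, 0.2246]
contact_force: [1.1, 0.1, 6.0]
eef_pos: [0.626, 0.0412, 0.2231]
contact_force: [2.2, -0.2, 5.2]
eef_pos: [0.6262, 0.0412, 0.2224]
contact_force: [3.4, -1.2, 6.6]
eef_pos: [0.6264, 0.0412, 0.2215]
contact_force: [2.8, -0.6, 6.1]
eef_pos: [0.6265, 0.0412, 0.2206]
contact_force: [3.7, 0.3, 7.2]
```

```bash
python3 -m pendant '[[0.008,0,0,0.001,0],[0.008,0,0,0,0]]' | egrep 'eef|contact'
python3 -m pendant '[[0.008,0,0,0.001,0],[0.008,0,0,0,0]]' | egrep 'eef|contact'
python3 -m pendant '[[0.008,0,0,0.001,0],[0.008,0,0,0,0]]' | egrep 'eef|contact'
python3 - <<'E'
from h import *
from scipy.optimize import least_squares
np.set_printoptions(precision=4,suppress=True)
o,p,R=st(); print(p,o["contact_force"])
for c in ("side","scene"):
    I,D,m=shot(c); Q=cloud(D>0,D,m); C=np.array([.534,.053]); d=np.linalg.norm(Q[:,:2]-C,axis=1)
    r=Q[(d<.055)&(Q[:,2]>.03)&(Q[:,2]<.075)]; a=np.degrees(np.arctan2(*(r[:,:2]-C).T[::-1]))
    print(c,[(k,round(float(np.percentile(r[np.abs((a-k+180)%360-180)<25,2],95)),4)) for k in range(-180,180,45) if (np.abs((a-k+180)%360-180)<25).sum()>4])
    t=Q[(d<.055)&(Q[:,2]>.048)&(Q[:,2]<.06)]
    s=least_squares(lambda q:np.linalg.norm(t[:,:2]-q,axis=1)-.0365,C,loss="soft_l1",f_scale=.002); X=np.r_[s.x,0]-p; print(s.x,len(t),"in tool",X@R)
E
```

```text
eef_pos: [0.6266, 0.0411, 0.22]
contact_force: [2.0, -0.7, 10.4]
eef_pos: [0.627, 0.041, 0.2194]
contact_force: [2.9, -1.0, 11.8]
eef_pos: [0.6273, 0.041, 0.2187]
contact_force: [4.0, -1.4, 12.8]
[0.6273 0.041  0.2187] [ 3.9799 -1.3882 12.8417]
side [(-180, 0.0583), (-135, 0.0571), (-90, 0.0571), (-45, 0.0582), (0, 0.0653), (45, 0.0577), (90, 0.0567), (135, 0.0566)]
[0.5323 0.051 ] 141 in tool [ 0.0972 -0.0021  0.218 ]
scene [(-180, 0.0555), (-135, 0.0543), (-90, 0.0555), (-45, 0.0552), (0, 0.0625), (45, 0.0537), (90, 0.0537), (135, 0.0538)]
[0.5297 0.0501] 114 in tool [ 0.0997 -0.0032  0.218 ]
```

```bash
python3 -m pendant '[[0.008,0,0,-0.01,0],[0.008,0,0,-0.025,0],[0.008,0,0,-0.035,0],[0.008,0,0,-0.035,6.75],[0.008,0,0,-0.035,6.75],[0.008,0,0,0,6.75],[0.008,0,0,0,6.75],[0.008,0,0,0,6.75],[0.008,0,0,0,6.75],[0.008,0,0,0,6.75],[0.008,0,0,0,6.75],[0.008,0,0,0,0]]' 80
python3 -m pendant '[[0.008,0.026,0.0014,0,0],[0.008,0.026,0.0014,0,0],[0.008,0.026,0.0014,0,0],[0.008,0.026,0.0014,0,0],[0.008,0,0,0,0],[0.008,0,0,0,0],[0.008,0,0,0,0]]'
cat > sin.py <<'E'
from h import *
from scipy.optimize import least_squares
np.set_printoptions(precision=4,suppress=True)
o,p,R=st(); print(p,"tool az",np.degrees(np.arctan2(-R[1,0],-R[0,0])),o["t"])
b=p[2]-.2187; H=b+.054; C=(p+R@[.096,-.001,0])[:2]; print("S bottom",b,"ctr by grip",C)
for c in ("side","scene"):
    I,D,m=shot(c); cv2.imwrite(f"pics/{c}S.png",I); Q=cloud(D>0,D,m); d=np.linalg.norm(Q[:,:2]-C,axis=1)
    r=Q[(d<.055)&(Q[:,2]>H-.03)&(Q[:,2]<H+.02)]; a=np.degrees(np.arctan2(*(r[:,:2]-C).T[::-1]))
    print(c,[(k,round(float(np.percentile(r[np.abs((a-k+180)%360-180)<25,2],95)-b),4)) for k in range(-180,180,45) if (np.abs((a-k+180)%360-180)<25).sum()>4])
    t=Q[(d<.055)&(abs(Q[:,2]-H)<.006)]
    s=least_squares(lambda q:np.linalg.norm(t[:,:2]-q,axis=1)-.0365,C,loss="soft_l1",f_scale=.002); print(" S ctr",s.x,len(t))
    d=np.linalg.norm(Q[:,:2]-[.535,.2185],axis=1); t=Q[(d<.058)&(d>.04)&(abs(Q[:,2]-.054)<.005)]
    s=least_squares(lambda q:np.linalg.norm(t[:,:2]-q,axis=1)-.0485,[.535,.2185],loss="soft_l1",f_scale=.002); print(" M ctr",s.x,len(t))
E
python3 sin.py
```

```text
t: 26.0
eef_pos: [0.6242, 0.0416, 0.3555]
tool_rot: [-0.001, 0.509, 0.861, -0.0]
contact_force: [-0.3, 0.5, -1.9]
gripper_width: 0.147
grasp_force: 78.1
t: 26.58
eef_pos: [0.5791, 0.1345, 0.3558]
tool_rot: [0.0, 0.507, 0.862, -0.0]
contact_force: [-0.1, -1.2, -1.2]
gripper_width: 0.147
grasp_force: 78.2
[0.5791 0.1345 0.3558] tool az -60.87258194665889 26.5833
S bottom 0.1370890072110637 ctr by grip [0.5315 0.2179]
side [(-180, 0.0544), (-135, 0.0543), (-90, 0.0568), (-45, 0.0601), (90, 0.0542), (135, 0.0537)]
 S ctr [0.5333 0.2181] 74
 M ctr [0.5343 0.2191] 133
scene [(-180, 0.0524), (-135, 0.0528), (-90, 0.059), (-45, 0.06), (0, 0.0506), (45, 0.0512), (90, 0.0504), (135, 0.0524)]
 S ctr [0.5302 0.2153] 107
 M ctr [0.5321 0.2182] 101
```

```bash
python3 -m pendant '[[0.008,0.001,0.002,0.015,0],[0.008,0,0,0.025,0],[0.008,0,0,0.025,0],[0.008,0,0,0.015,0],[0.008,0,0,0,0],[0.008,0,0,0.01,0],[0.008,0,0,0.01,0],[0.008,0,0,0.01,0],[0.008,0,0,0.006,0],[0.008,0,0,0,0]]' | egrep 'eef|contact'
python3 -m pendant '[[0.008,0,0,0.005,0],[0.008,0,0,0.002,0],[0.008,0,0,0,0]]' | egrep 'eef|contact'
python3 -m pendant '[[0.008,0,0,0.002,0],[0.008,0,0,0.001,0],[0.008,0,0,0,0]]' | egrep 'eef|contact'
python3 -m pendant '[[0.008,0,0,0.001,0],[0.008,0,0,0.001,0],[0.008,0,0,0,0]]' | egrep 'eef|contact'
python3 sin.py
```

```text
eef_pos: [0.58, 0.1368, 0.2384]
contact_force: [-1.0, 0.3, -0.9]
eef_pos: [0.5805, 0.1368, 0.2325]
contact_force: [0.6, -0.8, -1.7]
eef_pos: [0.5805, 0.1368, 0.2297]
contact_force: [0.5, 0.0, -1.1]
eef_pos: [0.5807, 0.1368, 0.2279]
contact_force: [-0.6, -0.6, 0.6]
[0.5807 0.1368 0.2279] tool az -61.00999858520631 28.2667
S bottom 0.009163317281504546 ctr by grip [0.5333 0.2203]
side [(-180, 0.0516), (-135, 0.0539), (-90, 0.0538), (-45, 0.0521), (0, 0.0558), (45, 0.0553), (90, 0.0558), (135, 0.055)]
 S ctr [0.5344 0.2204] 86
 M ctr [0.5345 0.2187] 76
scene [(-180, 0.051), (-135, 0.0516), (-90, 0.0571), (-45, 0.0589), (0, 0.0521), (45, 0.0513), (90, 0.0508), (135, 0.0515)]
 S ctr [0.5323 0.2177] 95
 M ctr [0.5328 0.2181] 99
```

```bash
python3 -m pendant '[[0.008,0,0,0.001,0],[0.008,0,0,0.0005,0],[0.008,0,0,0,0]]' | egrep 'eef|contact'
python3 -m pendant '[[0.008,0,0,0.001,0],[0.008,0,0,0,0]]' | egrep 'eef|contact'
python3 -m pendant '[[0.008,0,0,0.001,0],[0.008,0,0,0,0]]' | egrep 'eef|contact'
```

```text
eef_pos: [0.581, 0.1363, 0.227]
contact_force: [-1.5, -2.2, 7.1]
eef_pos: [0.5813, 0.136, 0.2265]
contact_force: [-1.7, -2.1, 11.8]
eef_pos: [0.5814, 0.1358, 0.2259]
contact_force: [-1.2, -3.3, 14.1]
```

```bash
python3 -m pendant '[[0.008,0,0,-0.0015,0],[0.016,0,0,0,0],[0.02,0,0,0,0],[0.028,0,0,0,0],[0.036,0,0,0,0],[0.045,0,0,0,0],[0.045,0,0,0,0],[0.045,0,0,-0.01,0],[0.045,0,0,-0.02,0],[0.045,0,0,-0.035,0],[0.045,0,0,-0.04,0],[0.045,0,0,-0.04,0]]' 60
python3 -m pendant '[[0.045,0,0,-0.03,0],[0.045,-0.0255,-0.0253,0,0],[0.045,-0.0255,-0.0253,0,0],[0.045,-0.0255,-0.0253,0,0],[0.045,-0.0255,-0.0253,0,0],[0.045,-0.0255,-0.0253,0,0],[0.045,-0.0255,-0.0253,0,0],[0.045,-0.0255,-0.0253,0,0],[0.045,-0.0255,-0.0253,0,0],[0.045,-0.0255,-0.0253,0,0],[0.045,0,0,0,5.5],[0.045,0,0,0,5.5]]'
python3 -m pendant '[[0.035,0,0,0,5],[0.035,0,0,0,0],[0.035,0,0,0,0],[0.035,0,0,0,0],[0.035,0,0,0,0]]'
cat > kn.py <<'E'
from h import *
np.set_printoptions(precision=4,suppress=True)
o,p,R=st(); print(p,"tool yaw",np.degrees(np.arctan2(R[1,0],R[0,0])),o["t"])
I,D,m=shot("wrist"); cv2.imwrite("pics/k.png",I)
Q=cloud(D>0,D,m); C=np.array([.493,-.175])
for nm,dy in (("mid",0),("left",.078),("right",-.078)):
    c=C+dy*np.array([.137,.99])
    for _ in range(3):
        r=Q[(np.linalg.norm(Q[:,:2]-c,axis=1)<.03)&(Q[:,2]>.070)&(Q[:,2]<.085)]
        if len(r)<20: break
        (cx,cy),(w,h),a=cv2.minAreaRect(r[:,:2].astype(np.float32)*1000); c=np.array([cx,cy])/1000
    if len(r)<20: print(nm,"few",len(r)); continue
    u=np.linalg.svd(r[:,:2]-r[:,:2].mean(0))[2][0]
    print(nm,len(r),"ctr",c,r[:,:2].mean(0),"size",w,h,"bar az",np.degrees(np.arctan2(u[1],u[0]))%180,"z",np.median(r[:,2]),"tool xy",((np.r_[c,.07]-p)@R)[:2])
E
python3 kn.py; python3 flat.py .054 .0485
```

```text
t: 29.95
eef_pos: [0.5801, 0.1365, 0.3725]
tool_rot: [-0.0, 0.508, 0.861, -0.001]
contact_force: [0.5, 1.4, 0.2]
gripper_width: 0.525
grasp_force: 0.0
t: 30.95
eef_pos: [0.4911, -0.1776, 0.4017]
tool_rot: [0.0, 0.592, 0.806, 0.0]
contact_force: [-0.1, 1.4, 0.2]
gripper_width: 0.527
grasp_force: 0.0
t: 31.37
eef_pos: [0.4926, -0.1741, 0.4009]
tool_rot: [0.0, 0.622, 0.783, 0.0]
contact_force: [-0.2, -0.1, 0.7]
gripper_width: 0.411
grasp_force: 0.0
[ 0.4926 -0.1741  0.4009] tool yaw 103.12286557659564 31.3667
mid 511 ctr [ 0.4962 -0.1739] [ 0.496  -0.1727] size 13.981470108032227 41.87642288208008 bar az 92.18835647619062 z 0.07640771768439915 tool xy [-0.0006  0.0035]
left 631 ctr [ 0.5067 -0.0966] [ 0.5063 -0.0966] size 13.940279006958008 41.58639144897461 bar az 160.90444404571633 z 0.07620729358569024 tool xy [0.0722 0.0313]
right 445 ctr [ 0.4856 -0.2506] [ 0.4855 -0.2491] size 14.55749225616455 41.203834533691406 bar az 129.67890814343392 z 0.07638024295795946 tool xy [-0.073  -0.0242]
side [(-180, 0.0618), (-140, 0.0561), (140, 0.0597)]
 ctr [0.5351 0.2195] 31
 handle 0 40 51 mean az 19.42904620846315 zmax 0.07056547102736736 rmax 0.12989467086424475
 handle -40 0 68 mean az -21.446276206672664 zmax 0.08180949411574288 rmax 0.13025333392126046
scene [(-180, 0.0609), (-140, 0.0616), (-100, 0.0624), (-60, 0.0703), (-20, 0.0603), (20, 0.0562), (60, 0.0613), (100, 0.0589), (140, 0.0617)]
 ctr [0.5329 0.2179] 206
 handle 0 40 64 mean az 20.17089911501846 zmax 0.06900834700569743 rmax 0.1253764850531708
 handle -40 0 84 mean az -22.407515378143817 zmax 0.08291907936257635 rmax 0.12905955023010388
 handle -80 -40 88 mean az -63.45507627205316 zmax 0.09182255000383857 rmax 0.12693947080721113
```

Run:
```python
import cv2,numpy as np
k=cv2.resize(cv2.imread("pics/k.png"),(480,300),interpolation=3)
a=cv2.resize(cv2.imread("pics/scenef.png")[150:260,190:300],(300,300),interpolation=2)
cv2.imwrite("pics/k8.png",np.hstack([k,a]))
```

```text
(no output)
```

View pics/k8.png

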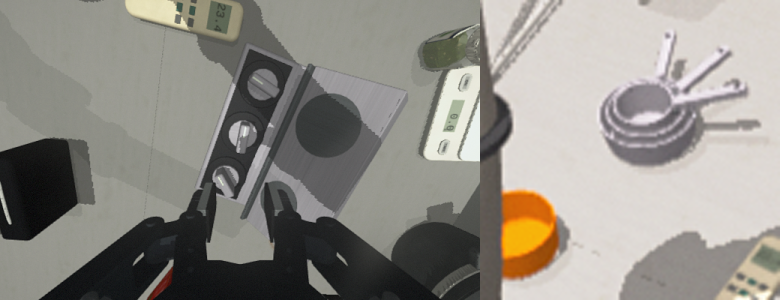

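The wrist crop shows the middle knob's bar at about (243,137), with its neighbours at (262,85) and (227,180). The scene crop shows the three pans nested flat with their handles fanned apart. Middle bar reads 92°, so off (along the warmer's x, 172°) is 80° anticlockwise, within the stated range.

```bash
python3 -m pendant '[[0.03,0,0,0.03,5.5],[0.03,0,0.0036,0.03,5.4],[0.03,0,0,0.03,0],[0.03,0,0,0.03,0],[0.03,0,0,0.025,0],[0.03,0,0,0.016,0],[0.03,0,0,0.01,0],[0.03,0,0,0.005,0],[0.03,0,0,0,0],[0.03,0,0,0,0],[0.03,0,0,0,0]]'
python3 -m pendant '[[0.008,0,0,0,0],[0.008,0,0,0,0],[0.008,0,0,0,0],[0.008,0,0,0,0],[0.008,0,0,0,0]]' 40
```

```text
t: 32.43
eef_pos: [0.4967, -0.1741, 0.2258]
tool_rot: [0.001, 0.694, 0.72, 0.001]
contact_force: [-0.3, 0.3, 0.4]
gripper_width: 0.352
grasp_force: 0.0
t: 32.85
eef_pos: [0.4965, -0.174, 0.2257]
tool_rot: [0.001, 0.694, 0.72, 0.001]
contact_force: [-1.9, 0.2, 5.8]
gripper_width: 0.156
grasp_force: 40.4
```

```bash
python3 -m pendant '[[0.008,0,0,0,-7],[0.008,0,0,0,-7],[0.008,0,0,0,-7],[0.008,0,0,0,-7],[0.008,0,0,0,-7],[0.008,0,0,0,-7],[0.008,0,0,0,-7],[0.008,0,0,0,-7],[0.008,0,0,0,-7],[0.008,0,0,0,-7],[0.008,0,0,0,0],[0.008,0,0,0,0]]'
python3 -m pendant '[[0.008,0,0,0,-4],[0.008,0,0,0,-4],[0.008,0,0,0,-2],[0.008,0,0,0,-2],[0.008,0,0,0,0],[0.008,0,0,0,0]]'
python3 -c "
from h import *
o,p,R=st();print(np.degrees(np.arctan2(R[1,0],R[0,0])),o['torque'],o['contact_force'])"
```

```text
t: 33.85
eef_pos: [0.4966, -0.174, 0.2257]
tool_rot: [0.001, 0.157, 0.988, 0.0]
contact_force: [-1.1, 0.7, 8.5]
gripper_width: 0.159
grasp_force: 40.8
t: 34.35
eef_pos: [0.4966, -0.174, 0.2257]
tool_rot: [0.001, 0.055, 0.998, 0.0]
contact_force: [-0.8, 2.5, 7.9]
gripper_width: 0.156
grasp_force: 44.6
173.69858630083257 [ 0.43485833  0.26842374 -0.91323025] [-0.78713638  2.54770931  7.86828844]
```

The moment about the vertical has risen to 0.9 N m, so the knob is at its stop. I release and lift.

```bash
python3 -m pendant '[[0.012,0,0,0,0],[0.02,0,0,0,0],[0.03,0,0,0,0],[0.03,0,0,0,0],[0.03,0,0,-0.005,0],[0.03,0,0,-0.02,0],[0.03,0,0,-0.04,0],[0.03,0,0,-0.04,0],[0.03,0,0,-0.04,0],[0.03,0,0,-0.04,0],[0.03,0,0,0,0],[0.03,0,0,0,0]]'
python3 -m pendant '[[0.03,-0.03,0,0,0],[0.03,-0.03,0,0,0],[0.03,0,0,0,0],[0.03,0,0,0,0],[0.03,0,0,0,0]]'
python3 kn.py; python3 flat.py .062 .0365
python3 - <<'E'
import cv2,numpy as np
k=cv2.resize(cv2.imread("pics/k.png"),(480,300),interpolation=3)
a=cv2.resize(cv2.imread("pics/sidef.png")[130:240,260:370],(300,300),interpolation=2)
cv2.imwrite("pics/k9.png",np.hstack([k,a]))
E
```

```text
t: 35.35
eef_pos: [0.4966, -0.1742, 0.4124]
tool_rot: [0.003, 0.052, 0.999, -0.0]
contact_force: [0.5, 0.2, 0.1]
gripper_width: 0.35
grasp_force: 0.0
t: 35.77
eef_pos: [0.5551, -0.18, 0.4081]
tool_rot: [-0.002, 0.052, 0.999, 0.0]
contact_force: [-0.2, 0.5, 0.8]
gripper_width: 0.356
grasp_force: 0.0
[ 0.5551 -0.18    0.4081] tool yaw 174.06935947562948 35.7667
mid 577 ctr [ 0.4968 -0.1741] [ 0.4962 -0.174 ] size 13.958438873291016 41.82149124145508 bar az 172.14713618161662 z 0.07625681881538299 tool xy [ 0.0574 -0.0001]
left 599 ctr [ 0.5072 -0.097 ] [ 0.5065 -0.0976] size 14.612992286682129 41.67078399658203 bar az 160.5511976879474 z 0.07612843387727425 tool xy [0.055  0.0776]
right 599 ctr [ 0.4862 -0.2514] [ 0.486  -0.2502] size 14.318732261657715 41.86211395263672 bar az 129.4874908383591 z 0.07634806732940676 tool xy [ 0.0599 -0.078 ]
side [(-180, 0.0654), (-140, 0.0643), (-100, 0.0647), (-60, 0.069), (-20, 0.0665), (20, 0.0635), (60, 0.0645), (100, 0.0659), (140, 0.063)]
 ctr [0.5363 0.2187] 131
 handle -80 -40 66 mean az -62.13616279528223 zmax 0.09495017462844485 rmax 0.12879149416841942
scene [(-180, 0.062), (-140, 0.0611), (-100, 0.0649), (-60, 0.0688), (-20, 0.0609), (20, 0.0605), (60, 0.0617), (100, 0.061), (140, 0.0627)]
 ctr [0.5393 0.2145] 117
 handle 0 40 68 mean az 20.059449327887652 zmax 0.06842241775114664 rmax 0.1274130199128911
 handle -40 0 82 mean az -22.624296157565585 zmax 0.07902655151566743 rmax 0.12667261042349026
 handle -80 -40 89 mean az -63.49580207011165 zmax 0.08926348738445601 rmax 0.12652530226286904
```

View pics/k9.png

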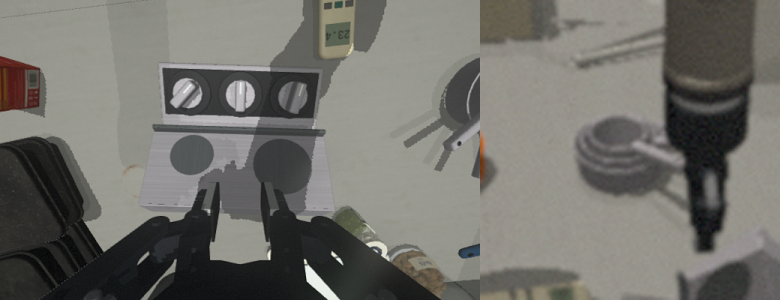

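The middle knob at (241,95) now lies along the warmer's x (172.1°, off) with its white mark to the front. The neighbours are unchanged (160.6° and 129.5°), the pans are nested flat, and the robot touches nothing.

```bash
python3 -c "
from station import bot
print(bot.hand_in())"
```

```text
the job is handed in; nothing more can be done
None
```

Job handed in at about 36 s of the 72 s limit: the three pans are nested flat with their handles at about 20°, -21° and -62°, the middle knob is at its off stop with its neighbours unmoved, the jar and probe were left alone, and the only step beyond the request was levelling the small pan on the worktop before nesting it.

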